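Slide the vial tray home under the sampler bridge

TASK

On the autosampler's loading deck, push the black tray with the blue caps under the low white bridge until its leading edge rests fully home and square against the grey stop on the other side. Only push it with the fingers: it must stay flat on the deck, never lifted or tipped, and the bridge must not be rammed. Leave the vials and other things around it where they stand, and draw the hand away at the end.

Things in the scene. Friction and masses are not known exactly. Their poses are not given: they have to be found in the camera images.
- deck: Fixed aluminium loading deck, 12 mm thick. Origin on the table surface (z = 0) on the lane's centre line, z up; the lane runs along its y axis, the tray is pushed towards -y. Plate top 12 mm above the origin, x -150 to 150, y -190 to 250 mm; blue lines at x -62 and 62 mm mark the lane. A white housing 110 mm tall fills y -190 to -340 mm. Set down turned up to 0.25 rad either way.
- bridge: Fixed low white bridge with a red strip. Origin on the deck plate's top under the beam's middle (deck x 0, y -90 mm), axes as the deck's. Beam 152 mm along x, y -22 to 22 mm, underside 19 mm above the plate (5 mm over the tray), top 39 mm; a black block on it reaches 51 mm. Opening between its two posts 120 mm wide (x -60 to 60).
- tray: Loose flat black tray, blue and white caps flush in its top: 100 mm along x, 140 mm along y, 14 mm high, about 0.16 kg; too wide to grip. Origin at the centre of its underside, z up. Starts flat on the deck at deck y 90 to 130 mm, up to 30 mm off the centre line, turned up to 0.35 rad; either end may lead. Slides on the plate, stays where left. Home: centre at deck y -90 mm.
- stop_face (a point): Foot of the middle of the grey stop's face on the deck plate's top (deck x 0, y -160 mm), just past the bridge. The face is upright, looks to deck +y, and is 150 mm wide (x -75 to 75) and 16 mm high. Fixed.
- vial_a: Small clear vial with blue cap, 12 mm diameter, 32 mm tall, standing loose on the deck plate beside the lane, about deck x -130, y -35 mm. Origin at the centre of its foot. Leave alone.
- vial_b: Small amber vial with white cap, 12 mm diameter, 32 mm tall, standing loose on the deck plate beside the lane, about deck x 130, y -35 mm. Origin at the centre of its foot. Leave alone.
- bottle: Amber bottle with blue cap, 70 mm diameter, 160 mm tall, on the table to the left; origin at the centre of its foot. Leave alone.
- beaker: Open clear beaker, 70 mm diameter, 90 mm tall, on the table to the left; origin at the centre of its foot. Leave alone.
- jar: Jar with white lid, 56 mm diameter, 60 mm tall, on the table to the right; origin at the centre of its foot. Leave alone.
- wrench: Steel fitting wrench 150 mm long lying on the table to the right; origin near its middle, underside. Leave alone.

How it is judged:
By the outcome, as a careful person would: the job done as asked, in the order asked, and still so for the second after the job is handed in, with the robot touching nothing.
It also fails if it takes over 64 s, if anything falls off the work surface, if the arm or the gripper's body presses on something with over 40 N, if the wrist force passes 120 N, or if a joint passes its speed limit or range.

ROBOT

A 6-joint arm with a two-finger parallel gripper is mounted at the origin on the work surface. World frame = base frame: x ahead of the robot, y to its left, z up, the work surface at z = 0. Lengths are in mm, angles in degrees, forces in N, time in s.
With the tool pointing down it reaches from about 350 to 850 mm from the base axis. Payload 8.1 kg.
Tool frame: the origin (TCP) lies midway between the tips of the shut fingers; the grasp point (between the pads) lies 19 mm behind it (hold_point_z is the distance from the TCP to the grasp point, in mm); z points along the fingers, y is the direction in which the jaws open and shut (so a half turn about z gives the same grasp; the last joint's range is limited). The gripper opens to 85 mm and grips with 20 to 120 N. Pads are 22 mm wide; open, the fingers measure 114 mm over their backs; the gripper's body (76 mm by 85 mm) begins 54 mm behind the grasp point. The pads swing forward as they close: fully open they stand 13 mm farther back than shut.
Start: joints at [-74.049, 7.471, 85.268, -0, 87.261, -4.893], TCP at [213.517, -560.728, 231.292] pointing down, gripper open.
Joint ranges: [-169.43, 169.43], [-51.17, 129.36], [1.28, 143.12], [-76.62, 256.62], [0, 156.53], [-152.29, 152.29]. Speed limits (degrees/s): [136.94, 136.94, 159.86, 180, 180, 180].

INTERFACE

Orientations are given as [roll, pitch, yaw] about the fixed x, y, z axes, in that order (R = Rz(yaw) Ry(pitch) Rx(roll)).
In Python, from bench import sense, snapshot, camera_params, hand_in, hold_point_z gives the robot as it stands.
- The arm moves only by the tool servo_tool, never from a script. Its argument "motion" is a list of rows, each a list of 7 numbers: the finger opening in mm, from 0 to 85.4, then the shift along the tool's x, y, z in mm, then the turn, a rotation vector about the tool's x, y, z in rad. A call has 1 to 10 rows; each row shifts and turns the pose as measured when the row begins, along the tool's axes as they then stand; what a row does not reach is not made up. A row lasts 1/10 s, in which the tool goes at most 50 mm and 8.59 degrees, less where a joint would pass 70% of its speed; a pose out of reach is approached as far as the arm can. A call with a gripper value outside its range is refused whole. The fingers move at their own pace and stop on an object; "force" is the grip in N (left out, the last holds). Time passes only in rows, so rows that do not move let the fingers close. It gives the time, the measured TCP pose, the force and the opening at its end, in the units of the state.
- sense(): the state, without advancing time (a new reading comes with each control period).
- snapshot(name): name is "scene" or "top" or "wrist"; returns the picture (400x640x3 uint8, blue, green, red); there is no depth.
- camera_params(name): a dict with "fx", "fy", "cx", "cy" (pixels), "D" ([k1, k2, p1, p2, k3] as OpenCV has them; the pictures are not rectified), "R" (3x3) and "t" (3): a world point X has camera coordinates R X + t; the wrist camera has in their place "tool_from_camera" (4x4, takes a point from camera to tool coordinates, whose origin is the TCP and whose axes are the flange's). Camera axes: x right, y down, z forward; pixel columns grow to the right and rows downward; lengths in mm; the calibration is good to about 2 mm. A picture is of the moment at which its call begins: read the wrist's pose just before it. camera_params takes no time and is no camera call.
- hand_in(): hands the job in, once; it reports no verdict.
The state is a dict: "time": time; "joint_pos": joint angles; "qd": joint speeds; "joint_efforts": joint torques, N m; "tool_pos": TCP position; "tcp_rot": TCP orientation; "ft_force": force on the tool from outside, world axes, zero at the start; "wrist_torque": the same for the moment, N m; "finger_gap": finger opening in mm.
Only numpy, scipy, OpenCV 4.12 (cv2) and the standard library are available. Lean on these libraries where they do the work, as an engineer would, in place of code of your own. Each camera call takes 0.05 s, during which the arm holds its last target. There are 200 camera calls.

## Working session

There is one attempt and no reset: what is moved stays moved. The work goes in short steps, Python scripts to look and compute and a tool call to move; the robot and the scene stay as the last step left them, time stands still between calls to the robot, and variables do not carry over. Pictures are saved under pics/ and viewed, about 8 in all and at most 12, crops included, and the job is handed in when it is done.

Besides the shell and the picture viewer there is one more tool, called after "Call:" as a command line: name --pt "numbers of a row" for each row, then --argument value for the rest. servo_tool: Moves the arm, as the interface text tells. Its arguments: {"type":"object","properties":{"motion":{"type":"array"},"force":{"type":"number"}},"required":["motion"]}

```bash
mkdir -p pics; python3 - <<'E'
from bench import *
import cv2,json
s=sense();print(s)
for n in("scene","top"):
    cv2.imwrite(f"pics/{n}0.png",snapshot(n));print(n,camera_params(n))
print(camera_params("wrist"),hold_point_z)
E
```

```text
{'time': 0.0, 'joint_pos': array([-7.40481628e+01,  7.51376931e+00,  8.53289604e+01,  7.99714793e-04,
        8.72611057e+01, -4.89228901e+00]), 'qd': array([ 0.01268333, -0.00457293, -0.09936189, -0.02487383,  0.00282601,
        0.03907226]), 'joint_efforts': array([-9.70478577e-04, -5.69403541e+01, -5.00549054e+01, -6.87056090e-04,
        1.49675715e-02, -2.92745847e-05]), 'tool_pos': array([ 213.38003872, -560.19639612,  230.26143793]), 'tcp_rot': array([-1.79896611e+02, -9.65119599e-03,  2.08440785e+01]), 'ft_force': array([-0.37437408, -0.58660616, -1.09444163]), 'wrist_torque': array([-0.009973  , -0.01590007, -0.00996491]), 'finger_gap': 85.16624404505404}
scene {'fx': 373.7812129094333, 'fy': 373.7812129094333, 'cx': 319.2155688507706, 'cy': 205.18770787901215, 'D': array([-0.07945625,  0.        ,  0.        ,  0.        ,  0.        ]), 'R': array([[-0.6728816 ,  0.73956082, -0.01673766],
       [ 0.48238673,  0.42151607, -0.76787189],
       [-0.56083277, -0.52476089, -0.64038473]]), 't': array([ 400.49625127, -221.66729961, 1784.28245491])}
top {'fx': 390.5072547624098,
[... 223 characters left out ...]
16036, -0.00762933, -0.11650878],
       [ 0.11636354,  0.01731061, -0.99305582]]), 't': array([ -11.43856051,  549.50311514, 1151.77656461])}
{'fx': 352.8711334580616, 'fy': 352.8711334580616, 'cx': 317.64413046004034, 'cy': 201.21954244822325, 'D': array([0.00022253, 0.        , 0.        , 0.        , 0.        ]), 'tool_from_camera': array([[ 1.00297649e-03, -9.59970377e-01, -2.80099750e-01,
         7.23020272e+01],
       [ 9.99999495e-01,  9.80604652e-04,  2.20009355e-04,
        -6.52113024e-03],
       [ 6.34646546e-05, -2.80099830e-01,  9.59970875e-01,
        -1.42626900e+02],
       [ 0.00000000e+00,  0.00000000e+00,  0.00000000e+00,
         1.00000000e+00]])} 18.700000000000003
```

View pics/top0.png

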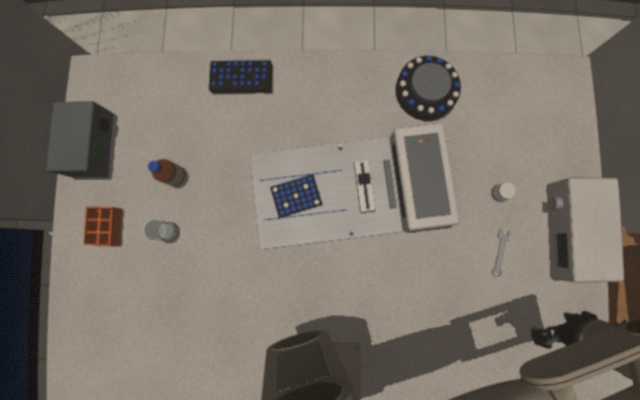

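View pics/scene0.png

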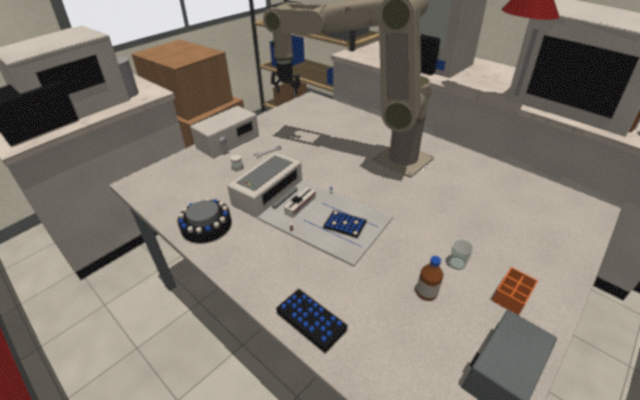

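The top view shows the deck at u 250–400 px, with the tray around (297,195), bridge around (365,185) and stop at about u 390. The vials are at (351,233) and (340,147). Next I'll measure by masks and rays.

```bash
cat > h.py <<'E'
from bench import *
import cv2, numpy as np
from scipy.spatial.transform import Rotation as Ro
def toolT(s):
    T=np.eye(4);T[:3,:3]=Ro.from_euler('xyz',s['tcp_rot'],degrees=True).as_matrix();T[:3,3]=s['tool_pos'];return T
def rays(name,px,s=None):
    p=camera_params(name);K=np.array([[p['fx'],0,p['cx']],[0,p['fy'],p['cy']],[0,0,1]])
    n=cv2.undistortPoints(np.float64(px).reshape(-1,1,2),K,np.float64(p['D'])).reshape(-1,2)
    d=np.c_[n,np.ones(len(n))]
    if name=='wrist':
        T=toolT(s)@p['tool_from_camera'];return T[:3,3],d@T[:3,:3].T
    R=np.array(p['R']);return -R.T@p['t'],d@R
def cast(name,px,z,s=None):
    o,d=rays(name,px,s);return o+d*((z-o[2])/d[:,2])[:,None]
def W(a):return (a+90)%180-90
def deck(P,o,th):  # world->deck
    c,s=np.cos(th),np.sin(th);q=np.asarray(P)[:,:2]-o
    return np.c_[q@[c,s],q@[-s,c]]
E
python3 - <<'E'
from h import *
im=cv2.imread('pics/top0.png');hsv=cv2.cvtColor(im,cv2.COLOR_BGR2HSV)
roi=np.zeros(im.shape[:2],np.uint8);roi[135:250,248:396]=255
blue=cv2.inRange(hsv,(100,60,40),(130,255,255))&roi
dark=cv2.inRange(im.max(2),0,75)&roi
tray=cv2.morphologyEx((dark|blue)[:, :],cv2.MORPH_CLOSE,np.ones((5,5)))
for nm,m in(('blue',blue),('tray',tray)):
    n,l,st,c=cv2.connectedComponentsWithStats(m)
    for i in range(1,n):
        if st[i,4]>8: 
            pts=np.argwhere(l==i)[:,::-1].astype(np.float32)
            P=cast('top',pts,26 if st[i,4]>300 else 12)[:,:2].astype(np.float32)
            r=cv2.minAreaRect(P); f=cv2.fitLine(P,cv2.DIST_L2,0,.01,.01).ravel()
            print(nm,st[i],'rect',np.round(r[0],1),np.round(r[1],1),round(r[2],1),'line',np.round(f,3))
cr=im[130:255,240:465];cv2.imwrite('pics/crop0.png',cv2.resize(cr,None,fx=3.5,fy=3.5,interpolation=cv2.INTER_CUBIC))
E
```

```text
blue [274 176  44  41 822] rect [550.   90.2] [ 93.2 128. ] 18.2 line [ 4.45000e-01 -8.96000e-01  5.50659e+02  9.06160e+01]
tray [392 143   4  30  74] rect [ 674.4 -211.7] [ 9.4 92.3] 89.2 line [ 9.98000e-01  5.60000e-02  6.84153e+02 -2.13231e+02]
tray [359 172  11  13 103] rect [ 608.5 -119.4] [31.  37.6] 90.0 line [ 9.98000e-01 -6.50000e-02  6.07265e+02 -1.18832e+02]
tray [ 272  175   50   43 1352] rect [549.9  89.5] [ 97.5 136.6] 18.5 line [ 3.89000e-01 -9.21000e-01  5.49591e+02  8.85280e+01]
```

View pics/crop0.png

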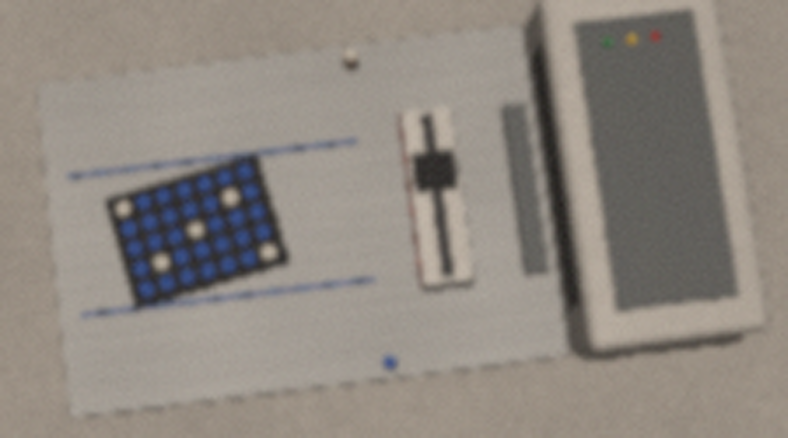

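The crop shows both blue lines, (70,176)-(356,141) and (82,314)-(374,280). The stop's near edge runs (502,107)-(526,273). The bridge beam's left edge runs (402,112)-(422,287), and the deck's left corners are (40,90) and (72,413).

```bash
python3 - <<'E'
from h import *
f=lambda *p:np.array(p)/3.5+[240,130]-.4
L=cast('top',f((70,176),(356,141),(82,314),(374,280),(40,90),(72,413)),12)
S=cast('top',f((502,107),(526,273)),28); B=cast('top',f((402,112),(422,287)),51)
a=lambda p,q:np.degrees(np.arctan2(*(q-p)[[1,0]]))
print(L.round(1),S.round(1))
print('yaws',a(L[1],L[0])-90,a(L[3],L[2])-90,a(L[5],L[4]),a(S[1],S[0]),a(B[1],B[0]))
th=np.radians(np.mean([a(L[1],L[0])-90,a(L[3],L[2])-90,a(L[5],L[4])]))
c,s=np.cos(th),np.sin(th);ux=np.array([c,s]);uy=np.array([-s,c])
x0=(L[:4,:2]@ux).mean();y1=(L[4:,:2]@uy).mean()-250;y2=(S[:,:2]@uy).mean()+160
print('line sep',L[:4,:2]@ux,'x0',x0,'y0 est',y1,y2,'stop cx',(S[:,:2]@ux).mean()-x0)
o=x0*ux+(y1+y2)/2*uy;print('th',np.degrees(th),'o',o,'tray deck',deck([[549.9,89.5]],o,th),18.5-np.degrees(th))
va,vb=cast('top',f((390,363)),44),cast('top',f((350,60)),44)
print('vials',deck(va,o,th),deck(vb,o,th), 'beam',deck(B,o,th))
E
```

```text
[[600.4 205.2  12. ]
 [633.5 -49.   12. ]
 [477.7 191.   12. ]
 [509.9 -65.4  12. ]
 [678.5 235.   12. ]
 [391.1 197.5  12. ]] [[ 661.9 -176.9   28. ]
 [ 515.7 -196.5   28. ]]
yaws 7.4166272749202165 7.161099561520416 7.423863923944336 7.663597203187794 6.480132200633084
line sep [621.7094801  622.07982069 498.1773683  497.39819382] x0 559.8412157248289 y0 est -103.78981554362414 -100.34463327224427 stop cx 0.2951256151055759
th 7.333863586794989 o [568.29021562 -29.76803574] tray deck [[ -3.01510502 120.63985047]] 11.166136413205011
vials [[-136.60412855  -31.3438111 ]] [[128.20027985 -29.68456104]] beam [[ 75.55732522 -68.1983256 ]
 [-76.24048094 -65.93630657]]
```

Deck yaw is about 7.4° and its origin about (568.3, -29.8). The line separation (124 mm) and stop position agree with the given sizes. The tray is at deck (-3, 121), turned +11°. I'll go above the spot behind it, jaws along deck x.

Call:
servo_tool --pt "60 28 -29 0 0 0 -0.134" --pt "60 31.5 -24.6 0 0 0 -0.134" --pt "60 34.5 -20 0 0 0 -0.134" --pt "60 37 -15.4 0 0 0 -0.134" --pt "60 38.6 -10.4 0 0 0 -0.134" --pt "60 39.7 -5.2 0 0 0 -0.134" --pt "60 40 0 0 0 0 -0.134" --pt "60 39.6 5.5 0 0 0 -0.134" --pt "60 38.5 10.8 0 0 0 -0.134" --pt "60 36.8 15.8 0 0 0 -0.134"

```text
time: 1.1
tool_pos: [365.5, -177.9, 225.3]
tcp_rot: [-179.8, -0.6, 100.1]
ft_force: [1.4, -0.1, -0.3]
finger_gap: 59.9
```

Call:
servo_tool --pt "60 35 22 0 0 0 0.045" --pt "60 35 22 0 0 0 0" --pt "60 35 22 0 0 0 0" --pt "60 35 22 0 0 0 0" --pt "60 35 22 0 0 0 0" --pt "60 35 22 0 0 0 0" --pt "60 35 22 0 0 0 0" --pt "60 35 22 0 0 0 0" --pt "60 35 22 0 0 0 0" --pt "60 0 0 0 0 0 0"

```text
time: 2.1
tool_pos: [519.1, 182.0, 223.9]
tcp_rot: [-179.6, -0.6, 98.0]
ft_force: [0.6, -0.6, 0.7]
finger_gap: 60.0
```

```bash
cat > look.py <<'E'
import sys
from h import *
o=np.array([568.3,-29.8]);th=np.radians(7.4)
s=sense();im=snapshot('wrist');cv2.imwrite(f'pics/{sys.argv[1]}.png',im)
print(s['time'],'tcp',s['tool_pos'].round(1),s['tcp_rot'].round(2),'deck',deck([s['tool_pos']],o,th).round(1),'F',s['ft_force'].round(1))
hsv=cv2.cvtColor(im,cv2.COLOR_BGR2HSV)
m=cv2.inRange(im.max(2),0,75)|cv2.inRange(hsv,(100,80,30),(130,255,255))
m=cv2.morphologyEx(m,cv2.MORPH_CLOSE,np.ones((13,13)))
m=cv2.morphologyEx(m,cv2.MORPH_OPEN,np.ones((25,25)))
for c in cv2.findContours(m,cv2.RETR_EXTERNAL,cv2.CHAIN_APPROX_NONE)[0]:
    if cv2.contourArea(c)<4000: continue
    P=cast('wrist',c.reshape(-1,2),26,s);D=deck(P,o,th).astype(np.float32)
    r=cv2.minAreaRect(D);print('px',cv2.boundingRect(c),'deck rect',np.round(r[0],1),np.round(r[1],1),round(r[2],2))
E
python3 look.py w1
```

```text
2.1 tcp [519.1 182.  223.9] [-179.63   -0.59   98.03] deck [[-21.5 216.4]] F [ 0.6 -0.6  0.7]
px (13, 193, 610, 207) deck rect [-23.4  72.3] [725.7 253.2] 1.07
```

View pics/w1.png

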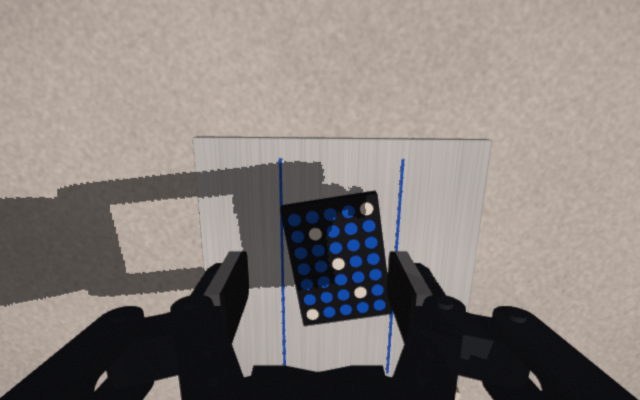

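Wrist view 1: image up is deck +y. Tray corners are at (282,206), (376,191), (390,313) and (304,325); the lane lines pass (280,160)-(284,360) and (403,160)-(389,360); the deck rear edge is at v≈138. Fingers straddle at left and right.

```bash
python3 - <<'E'
from h import *
o=np.array([568.3,-29.8]);th=np.radians(7.4);s=sense()
D=lambda px,z:deck(cast('wrist',px,z,s),o,th).round(1)
T=D([(282,206),(376,191),(390,313),(304,325)],26);print('tray',T,T.mean(0),np.linalg.norm(T[0]-T[1]),np.linalg.norm(T[1]-T[2]),np.degrees(np.arctan2(*(T[1]-T[0])[::-1])))
print('lines',D([(280,160),(284,360),(403,160),(389,360)],12),'edge',D([(195,137),(490,139)],12))
E
```

```text
tray [[-58.2 183.1]
 [ 35.6 200. ]
 [ 58.9  61.9]
 [-35.8  45.1]] [  0.125 122.525] 95.31028276109564 140.05177614011183 10.213439991158877
lines [[-61.  227.6]
 [-60.4 -13.5]
 [ 63.4 229.2]
 [ 65.2 -11.3]] edge [[-145.4  249.5]
 [ 148.   251.2]]
```

Call:
servo_tool --pt "60 12 23 35 0.01 -0.006 0.01" --pt "60 0 0 40 0 0 0" --pt "60 0 0 40 0 0 0" --pt "60 0 0 35 0 0 0" --pt "60 0 0 20 0 0 0" --pt "60 0 0 10 0 0 0" --pt "60 0 0 0 0 0 0"

```text
time: 2.85
tool_pos: [536.7, 190.2, 38.6]
tcp_rot: [-179.0, -0.0, 97.3]
ft_force: [-0.0, 0.5, 0.3]
finger_gap: 60.0
```

```bash
python3 look.py w2 | head -1
```

```text
2.85 tcp [536.7 190.2  38.6] [-1.790e+02 -2.000e-02  9.726e+01] deck [[ -3.1 222.2]] F [-0.   0.5  0.3]
```

View pics/w2.png

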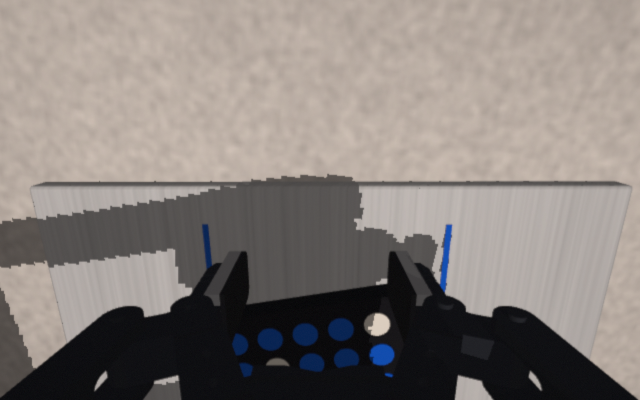

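Call:
servo_tool --pt "60 6 4 8 0 -0.017 0" --pt "60 0 0 4 0 0 0" --pt "60 0 0 2 0 0 0" --pt "60 0 0 1.5 0 0 0" --pt "60 0 0 0 0 0 0"

```text
time: 3.4
tool_pos: [544.9, 198.2, 28.8]
tcp_rot: [-179.6, 1.0, 97.3]
ft_force: [0.1, -1.4, -0.5]
finger_gap: 59.5
```

Call:
servo_tool --pt "60 0 -4 5 -0.017 0 0" --pt "60 0 0 4 0 0 0" --pt "60 0 0 3 0 0 0" --pt "60 0 0 2 0 0 0" --pt "60 0 0 0 0 0 0"

```text
time: 3.9
tool_pos: [542.5, 197.7, 15.6]
tcp_rot: [179.3, 0.9, 97.3]
ft_force: [-0.3, -0.3, -0.5]
finger_gap: 59.6
```

Call:
servo_tool --pt "60 0 0 2 0 0 0" --pt "60 0 0 1.5 0 0 0" --pt "60 0 0 0 0 0 0"

```text
time: 4.2
tool_pos: [543.0, 197.7, 12.0]
tcp_rot: [179.3, 0.9, 97.3]
ft_force: [-0.1, 0.1, -0.8]
finger_gap: 60.4
```

Call:
servo_tool --pt "60 0 0 1.5 0 0 0" --pt "60 0 0 1 0 0 0" --pt "60 0 0 0 0 0 0"

```text
time: 4.5
tool_pos: [543.1, 197.7, 9.4]
tcp_rot: [179.3, 0.9, 97.3]
ft_force: [0.1, -1.0, -0.4]
finger_gap: 59.9
```

Call:
servo_tool --pt "60 0 0 1 0 0 0" --pt "60 0 0 1 0 0 0" --pt "60 0 0 0 0 0 0"

```text
time: 4.8
tool_pos: [543.3, 197.7, 7.5]
tcp_rot: [179.3, 0.9, 97.3]
ft_force: [-0.7, 0.1, -0.0]
finger_gap: 60.0
```

Call:
servo_tool --pt "60 0 0 1 0 0 0" --pt "60 0 0 1 0 0 0" --pt "60 0 0 0 0 0 0"

```text
time: 5.1
tool_pos: [543.5, 197.8, 7.7]
tcp_rot: [179.3, 0.9, 97.3]
ft_force: [0.6, 0.8, 0.1]
finger_gap: 59.9
```

Call:
servo_tool --pt "60 0 0 1.5 0 0 0" --pt "60 0 0 0 0 0 0"

```text
time: 5.3
tool_pos: [544.0, 197.9, 7.6]
tcp_rot: [179.2, 0.9, 97.3]
ft_force: [-0.9, 0.1, -0.7]
finger_gap: 60.0
```

Call:
servo_tool --pt "60 0 -3 -5 0 0 0" --pt "60 -8 0 0 0 0 0" --pt "60 -8 0 0 0 0 0" --pt "60 -6 0 0 0 0 0" --pt "60 -6 0 0 0 0 0" --pt "60 -6 0 0 0 0 0" --pt "60 -6 0 0 0 0 0" --pt "60 -6 0 0 0 0 0" --pt "60 -6 0 0 0 0 0" --pt "60 -6 0 0 0 0 0"

```text
time: 6.3
tool_pos: [548.4, 135.2, 13.0]
tcp_rot: [179.2, 0.9, 97.3]
ft_force: [0.2, 0.6, -0.0]
finger_gap: 59.9
```

```bash
cat > both.py <<'E'
import sys
from h import *
t=snapshot('top')[130:255,240:440];w=snapshot('wrist');s=snapshot('scene')[170:280,240:420]
t=cv2.resize(t,(640,400),interpolation=cv2.INTER_CUBIC)  # x3.2
cv2.imwrite(f'pics/{sys.argv[1]}.png',np.vstack([t[:,:],w])[:, :])
v=cv2.imread(f'pics/{sys.argv[1]}.png');cv2.imwrite(f'pics/{sys.argv[1]}.png',cv2.resize(v,None,fx=.75,fy=.75))
E
python3 both.py b1
```

```text
(no output)
```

View pics/b1.png

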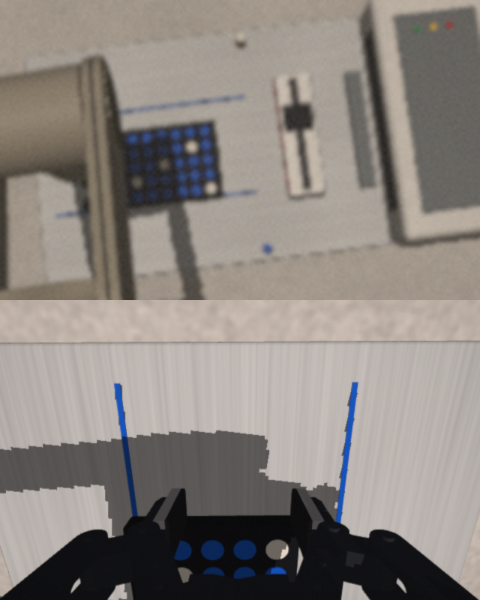

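The top part of b1 shows the tray squared up, leading corners near (213,122) and (223,200). The wrist part shows its rear edge level at v≈516 between the fingers.

```bash
python3 - <<'E'
from h import *
o=np.array([568.3,-29.8]);th=np.radians(7.4);s=sense()
P=np.array([(213,122),(223,200)])/2.4+[240,130]-.3
print(deck(cast('top',P,26),o,th), 'wrist edge',deck(cast('wrist',np.array([(190,216),(290,216)])/.75,26,s),o,th))
# white caps in the wrist & whole tray right/left lines
E
```

```text
[[ 31.61914938  16.32219206]
 [-68.85308668  15.70312924]] wrist edge [[-23.87764948 162.90853349]
 [ 31.15423302 162.38313261]]
```

The tray is square, but it has drifted to about x -18 mm, beyond the ±10 mm clearance. I'll lift clear, shut the fingers, and push it sideways from its left flank.

Call:
servo_tool --pt "60 10 0 0 0 0 0" --pt "60 0 0 -35 0 0 0" --pt "60 0 0 -30 0 0 0" --pt "0 -10 -24 0 0 0 0" --pt "0 -22 -24 0 0 0 0" --pt "0 -22 -24 0 0 0 0" --pt "0 -22 -24 0 0 0 0" --pt "0 -14 0 0 0 0 0" --pt "0 0 0 0 0 0 0"

```text
time: 7.35
tool_pos: [458.8, 49.7, 80.9]
tcp_rot: [179.2, 0.9, 97.6]
ft_force: [-0.2, -0.1, -0.2]
finger_gap: 0.2
```

```bash
python3 look.py w3 | head -1; python3 both.py b2
```

```text
7.35 tcp [458.8  49.7  80.9] [179.16   0.86  97.56] deck [[-98.4  93. ]] F [-0.2 -0.1 -0.2]
```

View pics/w3.png

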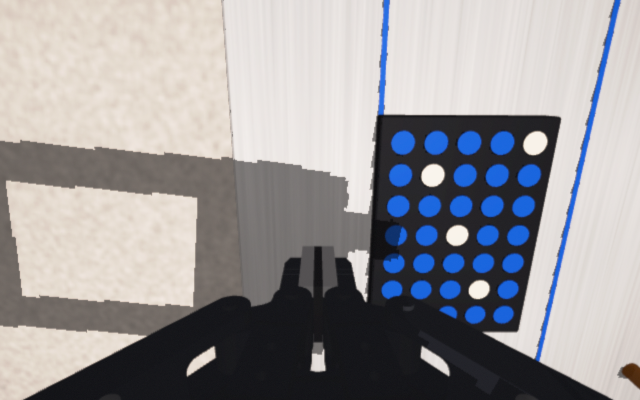

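Wrist view 3 shows the whole tray: corners (378,115), (560,118), (519,331) and (368,300+). The shut fingers are at (317,250) beside its left flank, and the lane lines at (387,0)-(380,115) and (617,0)-(540,355).

```bash
python3 - <<'E'
from h import *
o=np.array([568.3,-29.8]);th=np.radians(7.4);s=sense()
D=lambda px,z:deck(cast('wrist',px,z,s),o,th).round(1)
print(D([(378,115),(560,118),(519,331),(370,290)],26));print(D([(387,0),(617,0),(540,355)],12))
E
```

```text
[[-63.6 156.5]
 [ 36.3 155.4]
 [ 37.7  17.9]
 [-62.6  48.9]]
[[-59.6 215.1]
 [ 63.9 216.2]
 [ 66.5 -13.5]]
```

Call:
servo_tool --pt "0 -6 0 20 0 0 0" --pt "0 0 0 25 0 0 0" --pt "0 0 0 12 0 0 0" --pt "0 0 0 5 0 0 0" --pt "0 0 0 0 0 0 0"

```text
time: 8.05
tool_pos: [463.4, 48.1, 17.9]
tcp_rot: [179.1, 0.8, 97.9]
ft_force: [1.2, -0.0, -0.2]
finger_gap: -0.0
```

Call:
servo_tool --pt "0 -4 0 0 0 0 0.008" --pt "0 0 6 0 0 0 0" --pt "0 0 5 0 0 0 0" --pt "0 0 5 0 0 0 0" --pt "0 0 4 0 0 0 0" --pt "0 0 4 0 0 0 0" --pt "0 0 4 0 0 0 0" --pt "0 0 0 0 0 0 0"

```text
time: 8.85
tool_pos: [497.1, 48.1, 22.0]
tcp_rot: [178.8, 0.8, 97.4]
ft_force: [-1.1, -0.6, -0.8]
finger_gap: -0.0
```

```bash
python3 look.py w4 | head -1; python3 both.py b3
```

```text
8.85 tcp [497.1  48.1  22. ] [178.8    0.82  97.43] deck [[-60.6  86.4]] F [-1.1 -0.6 -0.8]
```

View pics/b3.png

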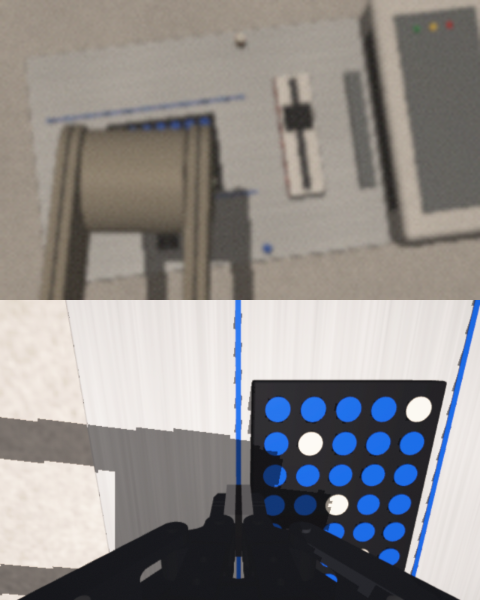

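View b3: the wrist half shows the tray's rear corners at (252,381) and (446,382), now inside the lines at u 238 (left) and (478,305)-(413,572) (right).

```bash
python3 - <<'E'
from h import *
o=np.array([568.3,-29.8]);th=np.radians(7.4);s=sense()
D=lambda px,z:deck(cast('wrist',(np.array(px)-[0,300])/.75,z,s),o,th).round(1)
print(D([(252,381),(446,382),(407,570),(250,465)],26));print(D([(238,310),(238,440),(478,305),(413,572)],12))
E
```

```text
[[-53.3 154.4]
 [ 45.9 154. ]
 [ 48.1  37.4]
 [-53.7 109.5]]
[[-60.2 189.2]
 [-60.1 120.1]
 [ 64.8 192.2]
 [ 64.   23.1]]
```

Call:
servo_tool --pt "0 0 -2 3 0 0 0" --pt "0 0 2 0 0 0 0" --pt "0 0 3 0 0 0 0" --pt "0 0 2 0 0 0 0" --pt "0 0 0 0 0 0 0"

```text
time: 9.55
tool_pos: [500.8, 48.5, 19.4]
tcp_rot: [178.9, 0.8, 97.4]
ft_force: [-0.8, -0.3, 3.1]
finger_gap: 0.3
```

Call:
servo_tool --pt "0 0 -12 0 0 0 0" --pt "0 0 0 -35 0 0 0" --pt "0 0 0 -30 0 0 0" --pt "60 22 0 0 0 0 0" --pt "60 26 20 0 0 0 0" --pt "60 26 24 0 0 0 0" --pt "60 20 18 0 0 0 0" --pt "60 6 4 0 0 0 0" --pt "60 0 0 0 0 0 0"

```text
time: 10.45
tool_pos: [541.4, 158.9, 84.3]
tcp_rot: [178.8, 0.8, 97.3]
ft_force: [-1.2, -0.5, 0.6]
finger_gap: 59.9
```

```bash
python3 look.py w5 | head -1; python3 both.py b4
```

```text
10.45 tcp [541.4 158.9  84.3] [178.8    0.78  97.31] deck [[ -2.4 190.6]] F [-1.2 -0.5  0.6]
```

View pics/b4.png

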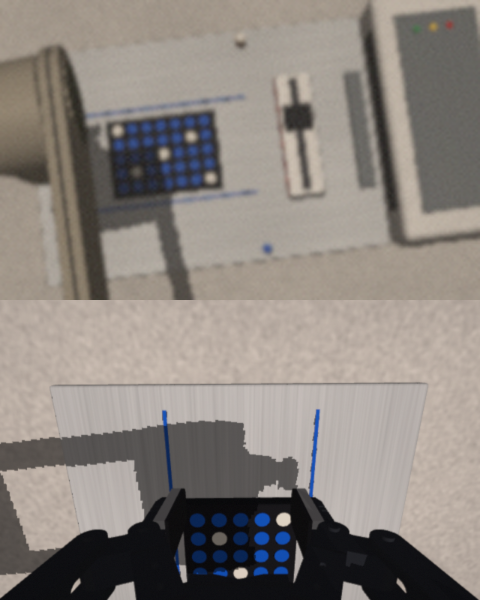

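View b4 shows the full tray in the top half, with corners (107,124), (213,111), (222,186) and (115,199), between the lines.

```bash
python3 - <<'E'
from h import *
o=np.array([568.3,-29.8]);th=np.radians(7.4)
im=snapshot('top');hsv=cv2.cvtColor(im,cv2.COLOR_BGR2HSV)
m=cv2.inRange(hsv,(100,60,40),(130,255,255));m[:, :284]=0;m[:, 334:]=0;m[:172]=0;m[217:]=0
m=cv2.morphologyEx(m,cv2.MORPH_CLOSE,np.ones((5,5)));m=cv2.morphologyEx(m,cv2.MORPH_OPEN,np.ones((4,4)))
P=deck(cast('top',np.argwhere(m>0)[:,::-1],26),o,th).astype(np.float32);r=cv2.minAreaRect(P);print(r,len(P))
C=deck(cast('top',np.array([(107,124),(213,111),(222,186),(115,199)])/2.4+[240,130]-.3,26),o,th);print(C,C.mean(0))
E
```

```text
((-4.026737213134766, 80.650390625), (126.77808380126953, 89.91112518310547), 88.28897857666016) 940
[[ 45.62030305 151.20544583]
 [ 45.73573784  14.62123074]
 [-51.08339531  14.81602702]
 [-51.16566906 151.34202828]] [-2.72325587 82.99618297]
```

Call:
servo_tool --pt "60 0 1 25 0 0 0" --pt "60 0 0 25 0 0 0" --pt "60 0 0 10 0 0 0" --pt "60 0 0 4 0 0 0" --pt "60 0 0 0 0 0 0"

```text
time: 11.2
tool_pos: [543.8, 153.6, 20.9]
tcp_rot: [178.6, 0.8, 97.0]
ft_force: [-0.1, -0.6, 0.1]
finger_gap: 59.9
```

Call:
servo_tool --pt "60 0 0 4 -0.014 0.022 -0.006" --pt "60 0 0 3 0 0 0" --pt "60 0 0 0 0 0 0"

```text
time: 11.5
tool_pos: [545.7, 153.5, 16.7]
tcp_rot: [177.6, -0.5, 97.3]
ft_force: [0.2, -0.3, 0.7]
finger_gap: 59.9
```

Call:
servo_tool --pt "60 0 0 0 0.04 -0.008 0" --pt "60 0 0 2 0 0 0" --pt "60 0 0 0 0 0 0"

```text
time: 11.8
tool_pos: [547.2, 153.8, 16.7]
tcp_rot: [179.8, 0.1, 97.3]
ft_force: [-1.2, 0.2, -0.9]
finger_gap: 60.1
```

Call:
servo_tool --pt "60 -4 -3 3 0 0 0" --pt "60 -6 0 0 0 0 0" --pt "60 -5 0 0 0 0 0" --pt "60 -5 0 0 0 0 0" --pt "60 -5 0 0 0 0 0" --pt "60 -6 0 0 0 0 0" --pt "60 -6 0 0 0 0 0" --pt "60 -6 0 0 0 0 0" --pt "60 -6 0 0 0 0 0" --pt "60 -6 0 0 0 0 0"

```text
time: 12.8
tool_pos: [551.0, 94.6, 13.6]
tcp_rot: [179.7, 0.0, 97.3]
ft_force: [-0.9, 1.7, -1.0]
finger_gap: 60.4
```

Call:
servo_tool --pt "60 -6 0.5 0 0 0 0" --pt "60 -6 0.5 0 0 0 0" --pt "60 -6 0 0 0 0 0" --pt "60 -5 0 0 0 0 0" --pt "60 -4 0 0 0 0 0" --pt "60 -3 0 0 0 0 0" --pt "60 0 0 0 0 0 0"

```text
time: 13.5
tool_pos: [556.4, 61.3, 13.6]
tcp_rot: [179.7, 0.0, 97.2]
ft_force: [0.4, -0.4, 0.5]
finger_gap: 60.2
```

```bash
python3 look.py w6 | head -1; python3 both.py b5
```

```text
13.5 tcp [556.4  61.3  13.6] [1.7972e+02 4.0000e-02 9.7240e+01] deck [[-0.1 91.8]] F [ 0.4 -0.4  0.5]
```

View pics/b5.png

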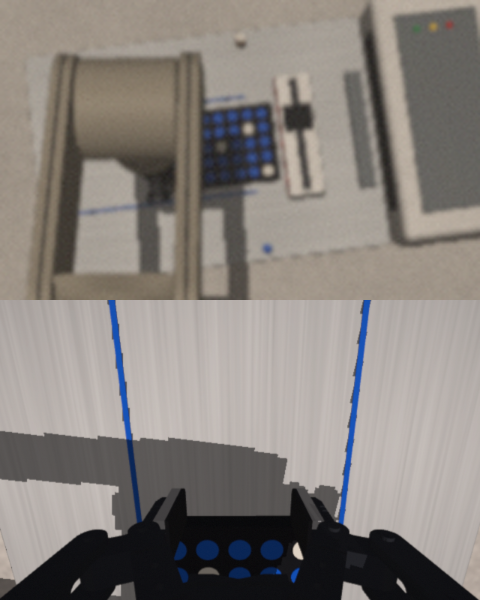

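View b5 shows the leading edge at (269,102)-(278,178), parallel to the bridge front edge at (276,78)-(290,197), and the tray nearly centred.

```bash
python3 - <<'E'
from h import *
o=np.array([568.3,-29.8]);th=np.radians(7.4);s=sense()
C=deck(cast('top',np.array([(269,102),(278,178)])/2.4+[240,130]-.3,26),o,th);print(C,C.mean(0))
B=deck(cast('top',np.array([(276,78),(290,197)])/2.4+[240,130]-.3,51),o,th);print(B,B.mean(0))
im=snapshot('top');hsv=cv2.cvtColor(im,cv2.COLOR_BGR2HSV)
m=cv2.inRange(hsv,(100,60,40),(130,255,255));m[:, :326]=0;m[:, 358:]=0;m[:171]=0;m[209:]=0
m=cv2.morphologyEx(m,cv2.MORPH_CLOSE,np.ones((5,5)));m=cv2.morphologyEx(m,cv2.MORPH_OPEN,np.ones((4,4)))
P=deck(cast('top',np.argwhere(m>0)[:,::-1],26),o,th);print('x range',np.percentile(P[:,0],[1,99]),'front',P[:,1].min())
D=lambda px,z:deck(cast('wrist',(np.array(px)-[0,300])/.75,z,s),o,th).round(1)
print(D([(190,516),(290,516)],26),D([(112,310),(130,440),(367,310),(350,450)],12))
E
```

```text
[[ 48.59818806 -57.8312536 ]
 [-49.56722824 -56.77101678]] [ -0.48452009 -57.30113519]
[[ 73.55756278 -68.74228299]
 [-76.99290784 -66.81112372]] [ -1.71767253 -67.77670335]
x range [-46.42639661  38.91936476] front -57.266809900036314
[[-25.5  88.5]
 [ 29.7  88.2]] [[-60.6 193.9]
 [-59.4 128.3]
 [ 64.7 193.9]
 [ 64.8 122.1]]
```

Call:
servo_tool --pt "60 -4 0 0 0 0 0" --pt "60 -5 0 0 0 0 0" --pt "60 -5 0 0 0 0 0" --pt "60 -5 0 0 0 0 0" --pt "60 -5 0 0 0 0 0" --pt "60 -5 0 0 0 0 0" --pt "60 -5 0 0 0 0 0" --pt "60 -5 0 0 0 0 0" --pt "60 -4 0 0 0 0 0" --pt "60 -2 0 0 0 0 0"

```text
time: 14.75
tool_pos: [562.4, 13.8, 13.7]
tcp_rot: [179.7, 0.0, 97.3]
ft_force: [-0.4, 1.4, 0.1]
finger_gap: 59.9
```

Call:
servo_tool --pt "60 -4 0 0 0 0 0" --pt "60 -5 0 0 0 0 0" --pt "60 -5 0 0 0 0 0" --pt "60 -5 0 0 0 0 0" --pt "60 -5 0 0 0 0 0" --pt "60 -5 0 0 0 0 0" --pt "60 -4 0 0 0 0 0" --pt "60 -4 0 0 0 0 0" --pt "60 -3 0 0 0 0 0" --pt "60 -2 0 0 0 0 0"

```text
time: 15.75
tool_pos: [568.2, -31.6, 13.7]
tcp_rot: [179.7, -0.0, 97.3]
ft_force: [0.0, 1.2, 0.3]
finger_gap: 59.5
```

Call:
servo_tool --pt "60 -1.5 0 0 0 0 0" --pt "60 -1.5 0 0 0 0 0" --pt "60 -1.5 0 0 0 0 0" --pt "60 -1.5 0 0 0 0 0" --pt "60 -1 0 0 0 0 0"

```text
time: 16.25
tool_pos: [568.8, -36.7, 13.7]
tcp_rot: [179.8, -0.2, 97.3]
ft_force: [-1.4, 7.2, 2.0]
finger_gap: 59.9
```

Call:
servo_tool --pt "60 -1 0 0 0 0 0" --pt "60 -1 0 0 0 0 0" --pt "60 -1 0 0 0 0 0"

```text
time: 16.55
tool_pos: [568.8, -36.6, 13.7]
tcp_rot: [179.8, -0.5, 97.4]
ft_force: [-1.9, 5.4, 2.8]
finger_gap: 60.1
```

```bash
python3 look.py w7 | head -1; python3 both.py b6;python3 -c "
from bench import *;print(sense()['wrist_torque'])"
```

```text
16.55 tcp [568.8 -36.6  13.7] [179.78  -0.47  97.39] deck [[-0.4 -6.8]] F [-1.9  5.4  2.8]
[ 0.86978023  0.10888496 -0.01140697]
```

View pics/b6.png

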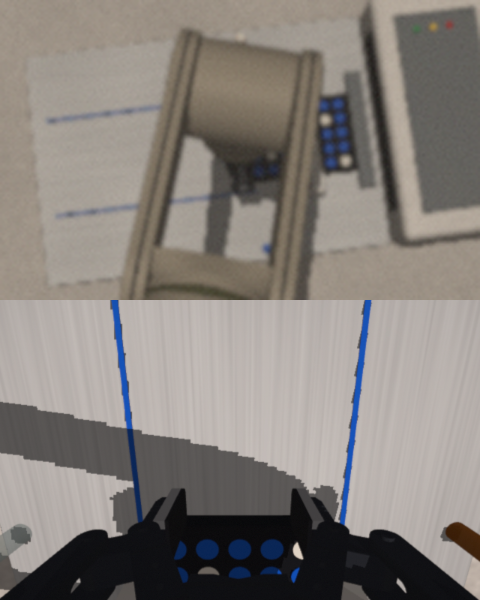

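View b6 shows the leading edge at u≈347 (v 97) to 355 (v 172), lying along the stop's near face, rear edge flush between the fingers, both vials standing. I'll press once more lightly, then back away.

Call:
servo_tool --pt "60 -2 0 0 0 0 0" --pt "60 -2 0 0 0 0 0"

```text
time: 16.95
tool_pos: [568.6, -36.8, 13.8]
tcp_rot: [179.8, -0.8, 97.4]
ft_force: [-1.8, 11.0, 4.2]
finger_gap: 60.0
```

Call:
servo_tool --pt "60 3 0 0 0 0 0" --pt "60 8 0 0 0 0 0" --pt "60 20 0 0 0 0 0" --pt "60 30 0 0 0 0 0" --pt "60 35 0 -20 0 0 0" --pt "60 40 0 -40 0 0 0" --pt "60 40 0 -45 0 0 0" --pt "60 40 0 -40 0 0 0" --pt "60 20 0 -20 0 0 0" --pt "60 0 0 0 0 0 0"

```text
time: 17.95
tool_pos: [537.9, 188.7, 170.5]
tcp_rot: [179.9, -0.7, 97.3]
ft_force: [0.5, -0.1, 0.6]
finger_gap: 59.9
```

```bash
python3 look.py w8 | head -1; python3 both.py b7; python3 - <<'E'
from h import *
im=snapshot('top')[130:255,330:420];im=cv2.resize(im,None,fx=6,fy=6,interpolation=cv2.INTER_CUBIC)
w=cv2.imread('pics/w8.png');w=cv2.resize(w,None,fx=.4,fy=.4);c=np.zeros((600,800,3),np.uint8);h=cv2.resize(im,(432,600));c[:,:432]=h;c[:160,440:696]=w
cv2.imwrite('pics/fin.png',c)
E
```

```text
17.95 tcp [537.9 188.7 170.5] [179.89  -0.7   97.28] deck [[ -2.  220.6]] F [ 0.5 -0.1  0.6]
```

View pics/fin.png

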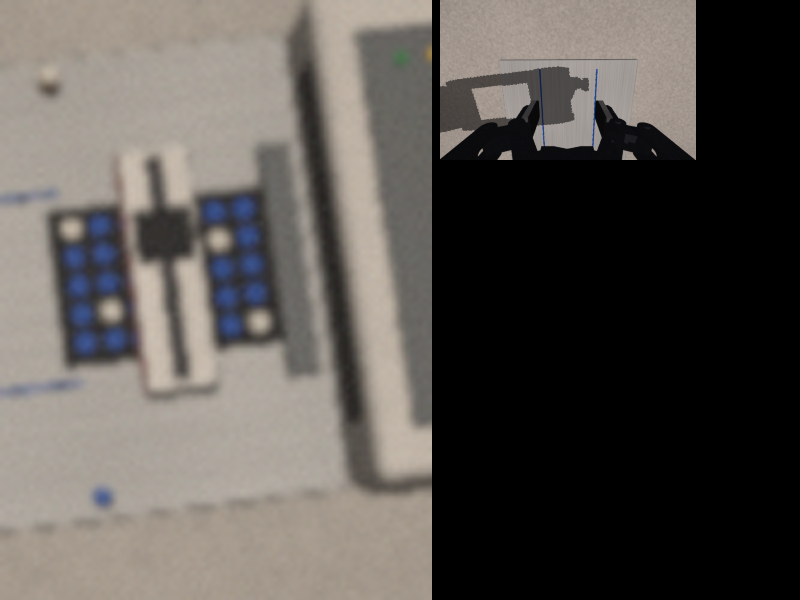

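The final view shows the leading edge, (262,190)-(283,340), coinciding with the stop's face line, (258,145)-(287,375). Both vials are in place, and the hand is clear and still.

```bash
python3 -c "
from bench import *;print(sense()['qd'].round(2));print(hand_in())"
```

```text
[-0.34  0.28  0.08  0.26  0.15  0.07]
the job is handed in; nothing more can be done
None
```

I pushed the tray under the bridge until its leading edge rested against the grey stop, then drew the hand back and up and handed the job in at about 18 s.

- **On the way:** squaring the tray from behind with both fingers drifted it about 18 mm sideways. I brought it back to the lane centre with a flank push using the shut fingers, and it stayed flat on the deck. It then passed the bridge roughly centred, within about 4 mm by every estimate against 10 mm of clearance each side.
- **At the stop:** the fingers stopped moving forward and the force rose to about 11 N in the last push.
- **Final top view:** the leading edge lies along the stop's face with no visible gap. It is square to within about 1°, which is as fine as the picture allows, and both vials look undisturbed.
- **Disagreement:** contact came about 4 mm earlier than I had predicted from the camera measurements, which is about the size of my measuring error. The top and wrist cameras also differed by 2–3 mm sideways.

I did not re-check the bottle, beaker, jar and wrench at the end, but the arm never went down near them.

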